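Rack stripped pump parts in reverse order for reassembly

TASK

Four parts from a stripped-down pump stand in a row of card trays on the grey board, in the order in which they came off. Move them into the empty wooden rack, upright and one to a cell, in reverse order for reassembly: the part at the left-hand end of the board goes into the right-hand end cell of the rack, the next one into the cell beside it, and so on along the row. Set each part down gently on the floor of its cell, and do not drop or topple any.

Things in the scene. Friction and masses are not known exactly. Their poses are not given: they have to be found in the camera images.
- bushing: Flanged steel bushing, about 0.4 kg: at the foot a round flange 54 mm in diameter and 10 mm thick with six small dark holes, above it a plain round barrel 38 mm in diameter up to the top at 75 mm; a dark 25 mm bore in its top. Loose, upright. Origin: centre of its underside, z up; its x axis is within 0.25 rad of its tray's.
- pinion: Steel pinion shaft, about 0.42 kg: at the foot a toothed gear 51 mm in diameter over the teeth, 34 mm high, above it a round shaft 26 mm in diameter up to the top at 90 mm; the tallest and thinnest-topped part. Loose, upright. Origin: centre of its underside, z up; its x axis is within 0.25 rad of its tray's.
- hexnut: Long steel hexagonal coupling nut, about 0.45 kg: a hexagonal prism 40 mm across flats (46 mm across corners), 68 mm high, with a dark 25 mm bore in its top. One pair of flats faces along its own x axis (and others every 60 degrees). Loose, upright. Origin: centre of its underside, z up; its x axis is within 0.25 rad of its tray's.
- piston: Aluminium piston, about 0.3 kg: a plain fat cylinder 54 mm in diameter, 64 mm high, three dark ring grooves near the top and a darker shallow disc, 32 mm across, in the crown. Loose, upright. Origin: centre of its underside, z up; its x axis is within 0.25 rad of its tray's.
- board: Fixed mauve-grey board, 94 x 470 x 18 mm high, nearer or farther than the rack; it carries four card trays in a row (a tin and a tape roll stand on its ends, of no concern). Origin: centre of underside; y runs along the row to the robot's left, x away from the robot (turned up to 0.15 rad). Tray centres at y = +117, +39, -39, -117 mm.
- rack: Fixed empty wooden rack, 82 x 310 mm, 26 mm high, open on top, four cells in a row. Origin: centre of underside; y runs along the row to the robot's left, x away from the robot (turned up to 0.15 rad). Cell centres at y = +114, +38, -38, -114 mm, x = 0; each is 70 x 70 mm inside, floor 6 mm above the table, walls 6 mm thick, 20 mm above the floor.
- tray_bushing: Fixed open card tray on the board in which the bushing stands at the start, 76 (across the row) x 74 mm, 22 mm high, walls and floor 3 mm. Origin: centre of its underside, 18 mm above the table; axes as the board's. The four trays look alike and stand in any order; this one marks the bushing's place in the first row.
- tray_pinion: Fixed open card tray on the board in which the pinion stands at the start, 76 (across the row) x 74 mm, 22 mm high, walls and floor 3 mm. Origin: centre of its underside, 18 mm above the table; axes as the board's. The four trays look alike and stand in any order; this one marks the pinion's place in the first row.
- tray_hexnut: Fixed open card tray on the board in which the hexnut stands at the start, 76 (across the row) x 74 mm, 22 mm high, walls and floor 3 mm. Origin: centre of its underside, 18 mm above the table; axes as the board's. The four trays look alike and stand in any order; this one marks the hexnut's place in the first row.
- tray_piston: Fixed open card tray on the board in which the piston stands at the start, 76 (across the row) x 74 mm, 22 mm high, walls and floor 3 mm. Origin: centre of its underside, 18 mm above the table; axes as the board's. The four trays look alike and stand in any order; this one marks the piston's place in the first row.
Things that resemble listed ones, but are neither listed nor needed, are in the scene too. Leave any blue look-alike of the pinion alone. What is shaped like the hexnut but blue is not meant.

How it is judged:
By the outcome, as a careful person would: the job done as asked, in the order asked, and still so for the second after the job is handed in, with the robot touching nothing.
It also fails if it takes over 118 s, if anything falls off the work surface, if the arm or the gripper's body presses on something with over 40 N, if the wrist force passes 120 N, or if a joint passes its speed limit or range.

ROBOT

A 6-joint arm with a two-finger parallel gripper is mounted at the origin on the work surface. World frame = base frame: x ahead of the robot, y to its left, z up, the work surface at z = 0. Lengths are in m, angles in degrees, forces in N, time in s.
With the tool pointing down it reaches from about 0.35 to 0.875 m from the base axis. Payload 4.2 kg.
Tool frame: the origin (TCP) lies midway between the tips of the shut fingers; the grasp point (between the pads) lies 19 mm behind it; z points along the fingers, y is the line along which they close (so a half turn about z gives the same grasp; the last joint's range is limited). The gripper opens to 87 mm and grips with 3 to 60 N. Pads are 19 mm wide; open, the fingers measure 117 mm over their backs; the gripper's body (75 mm by 190 mm) begins 51 mm behind the grasp point.
Start: joints at [-59.496, 22.042, 0.453, 0, -68.411, -14.817], TCP at [0.169, -0.602, 0.223] pointing down, gripper open.
Joint ranges: [-179.83, 179.83], [-69.29, 118.12], [-61.27, 80.66], [-181.25, 117.63], [-171.15, -9.14], [-177.46, 177.46]. Speed limits (degrees/s): [159.86, 159.86, 180, 180, 180, 180].

INTERFACE

Orientations are given as [roll, pitch, yaw] about the fixed x, y, z axes, in that order (R = Rz(yaw) Ry(pitch) Rx(roll)).
In Python, from workcell import env gives the robot as it stands. The module is installed in compiled form; this text tells all that it offers. Calls block until the motion is done:
- env.goto(position, orientation): joint-space move of the TCP to a pose.
- env.move_straight(position, rotation=None, rate=0.15, force_limit=None): straight line of the TCP; rotation=None keeps the orientation; rate is the mean speed in m/s. With force_limit (N) it stops when the force on the tool has changed by that much, and returns True; else False.
- env.set_joints(angles): joint-space move.
- env.gripper_to(opening, grasp_force=None): opening from 0.0 (shut) to 1.0 (fully open); grasp_force is the grip in N (None keeps the last); returns when the fingers have stopped.
- env.dwell(seconds).
- env.inverse_kinematics(position, orientation): joint angles nearest the present ones, or None.
- env.read_state(): the state.
- env.grab_frame(name): name is "scene" or "top"; returns a dict with "image" (400x640x3 uint8, blue, green, red), "fx", "fy", "cx", "cy" (pixels), "position" and "orientation" of the camera in the world. Camera axes: x right, y up, looking along -z (the intrinsics and any distortion apply to the point x, -y, -z); pixel columns grow to the right and rows downward; lengths in m; the calibration is good to about 2 mm. A picture is of the moment at which its call begins. There is no depth.
A pose or a line that the arm cannot do raises env.Unreachable and nothing moves.
- env.close_job(): hands the job in; it is judged then, once.
Trained networks look in a picture, given as the dict that the camera call returned (one of the last four; its "shot" number tells which), for a name from the list of things; names that differ only in an ending like _2 or _b are one class to them, and where a whole thing is asked for, a point or a joint stands for the part that bears it (a point fixed in the world has none). Each returns a list of dicts, best first, with "score" (0 to 1); they miss things now and then, are a little off and sometimes report something else, mostly with a low value. They report only what shows in the picture. A call takes as long as a camera call. They do not tell look-alikes from the thing itself.
- env.search_frame(picture, thing): "xyz" ([x, y, z] in m, in world coordinates, good to about 4 mm: the middle of the surface that is visible of it).
- env.trace(picture, thing): "mask" (400x640 bool, what is visible of it).
The state is a dict: "clock": time; "joint_positions": joint angles; "qvel": joint speeds; "joint_torque": joint torques, N m; "position": TCP position; "tool_rot": TCP orientation; "force": force on the tool from outside, world axes, zero at the start; "wrist_torque": the same for the moment, N m; "opening": opening from 0.0 (shut) to 1.0 (fully open); "finger_force": force on a finger pad.
Only numpy, scipy, OpenCV 4.12 (cv2) and the standard library are available. Lean on these libraries where they do the work, as an engineer would, in place of code of your own. Each camera call takes 0.05 s, during which the arm holds its last target. There are 200 camera calls.

## Working session

There is one attempt and no reset: what is moved stays moved. The work goes in short steps, each a Python script; the robot and the scene stay as the last script left them, time stands still between calls to the robot, and variables do not carry over. Pictures are saved under pics/ and viewed, at most 14 in all, crops included, and the job is handed in when it is done.

```bash
mkdir -p pics; python3 - <<'E'
from workcell import env
import cv2
for n in ("scene","top"):
    f=env.grab_frame(n); cv2.imwrite(f"pics/{n}0.png",f["image"])
    print(n,{k:v for k,v in f.items() if k!="image"})
    for t in ("bushing","pinion","hexnut","piston","board","rack","tray_bushing"):
        print(t,[([round(float(x),3) for x in d["xyz"]],round(float(d["score"]),2)) for d in env.search_frame(f,t)])
print(env.read_state())
E
```

```text
scene {'fx': 420.6194174806025, 'fy': 420.6194174806025, 'cx': 313.0955609703333, 'cy': 199.12998665882677, 'position': array([ 1.02099414, -0.47593397,  0.52856069]), 'orientation': array([55.91304621,  0.41047659, 45.98835879]), 'shot': 1}
bushing [([0.501, -0.077, 0.066], 0.72)]
pinion [([0.367, 0.059, 0.028], 0.95), ([0.49, 0.076, 0.057], 0.79)]
hexnut [([0.355, 0.247, 0.048], 0.96), ([0.475, 0.157, 0.064], 0.82)]
piston [([0.5, 0.001, 0.073], 0.63)]
board [([0.516, -0.084, 0.016], 0.85)]
rack [([0.634, 0.05, 0.012], 0.91)]
tray_bushing [([0.501, -0.083, 0.026], 0.92)]
top {'fx': 499.6224135004699, 'fy': 499.6224135004699, 'cx': 311.030043878378, 'cy': 196.54182337341348, 'position': array([0.39054088, 0.04088069, 1.17607725]), 'orientation': array([  5.35487741,   0.24959824, -90.17553329]), 'shot': 2}
bushing []
pinion [([0.355, 0.066, 0.039], 0.67), ([0.475, 0.081, 0.055], 0.62)]
hexnut [([0.464, 0.164, 0.089], 0.86), ([0.344, 0.261, 0.063], 0.67)]
piston [([0.481, 0.013, 0.085], 0.74)]
board [([0.467, 0.049, 0.015], 0.73)]
rack [([0.638, 0.072, 0.005], 0.61)]
tray_bushing [([0.476, -0.07, 0.016], 0.79)]
{'clock': 0.8, 'joint_positions': array([-5.94954389e+01,  2.20392026e+01,  4.51495022e-01,  1.62512628e-03,
       -6.84110868e+01, -1.48156660e+01]), 'qvel': array([ 0.0543508 , -0.03853246, -0.08115363, -0.00255275, -0.01972396,
       -0.05667849]), 'joint_torque': array([-2.19057192e-04, -3.90408897e+01,  1.87611061e+01,  4.22403708e+00,
        1.55318517e-02, -2.92605876e-05]), 'position': array([ 0.1690046 , -0.60168707,  0.22257267]), 'tool_rot': array([-1.79998448e+02, -1.15258920e-03, -1.64310507e+02]), 'force': array([0.10149781, 0.08785813, 0.09126586]), 'wrist_torque': array([0.0047379 , 0.0131264 , 0.03496823]), 'finger_force': 0.0, 'opening': 1.0017552056550847}
```

View pics/scene0.png

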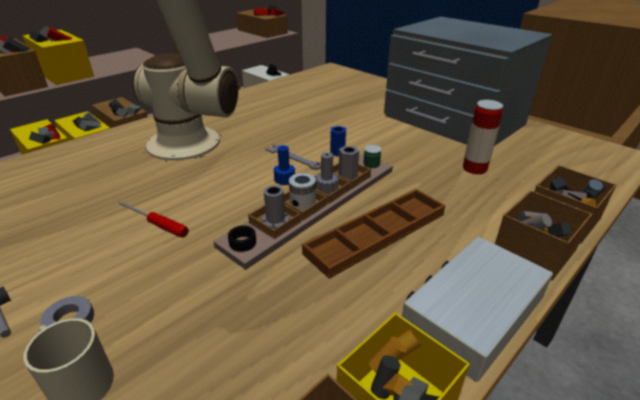

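View pics/top0.png

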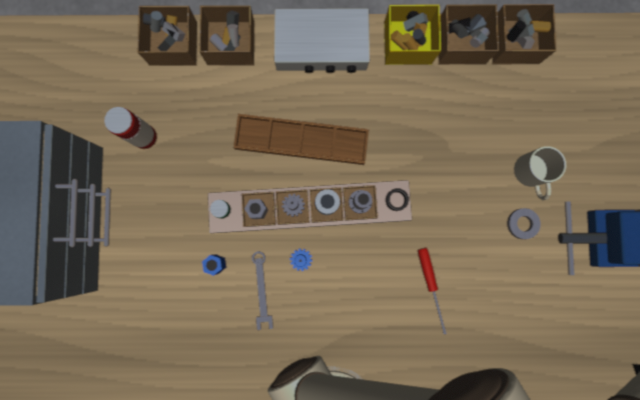

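Left to right in the top view, the row is hexnut (255,208), pinion (292,205), piston (327,202) and bushing (360,200). The tin is at (220,208) and the tape roll at (397,199). The empty rack is the brown one at (302,139).

Candidates: for the hexnut, the grey one (255,208) or the blue one (213,265). For the pinion, the grey one (292,205) or the blue one (301,260). I choose the grey ones on the board. For the bushing there is the tape roll (397,199) and the grey ring (523,223), neither of which fits.

Next I fit poses by matching silhouettes.

```bash
cat >h.py <<'E'
from workcell import env
import cv2, numpy as np
from scipy.spatial.transform import Rotation as R
from scipy.optimize import minimize
def proj(f,P):
    p=(np.asarray(P)-f["position"])@R.from_euler("xyz",f["orientation"],degrees=True).as_matrix()
    return np.c_[f["cx"]+f["fx"]*p[:,0]/-p[:,2], f["cy"]-f["fy"]*p[:,1]/-p[:,2]]
def place(P,q):
    c,s=np.cos(q[2]),np.sin(q[2])
    return np.c_[q[0]+c*P[:,0]-s*P[:,1], q[1]+s*P[:,0]+c*P[:,1], P[:,2]]
def disc(d,z,n=24,ph=0):
    a=np.arange(n)*2*np.pi/n+ph; return np.c_[d/2*np.cos(a),d/2*np.sin(a),0*a+z]
def box(a,b,z0,z1): return np.array([[x,y,z] for x in(-a/2,a/2) for y in(-b/2,b/2) for z in(z0,z1)])
def fit(views,groups,q0,yaw=True):
    """views: (frame, mask); groups: convex solids; maximises the overlap"""
    def cost(v):
        q=np.array(q0,float); q[:len(v)]+=v; c=0
        for f,m in views:
            im=np.zeros((1600,2560),np.uint8)
            for g in groups:
                h=cv2.convexHull(proj(f,place(g,q)).astype(np.float32))
                cv2.fillConvexPoly(im,np.round((h+.5)*4*16).astype(np.int32),255,shift=4)
            im=cv2.resize(im,(640,400),interpolation=cv2.INTER_AREA)/255.
            c+=np.abs(im-m).sum()/np.sum(m)
        return c
    n=3 if yaw else 2
    s=np.vstack([np.zeros(n),np.diag([.012,.012,.12][:n])])
    r=minimize(cost,np.zeros(n),method="Nelder-Mead",options=dict(initial_simplex=s,xatol=2e-4,fatol=1e-4))
    q=np.array(q0,float); q[:n]+=r.x; return q,r.fun
def mask(f,t,q,z=.05):
    """trace nearest to the expected place"""
    c=proj(f,[[q[0],q[1],z]])[0]; best=None
    for d in env.trace(f,t):
        ys,xs=np.nonzero(d["mask"]); e=np.hypot(xs.mean()-c[0],ys.mean()-c[1])
        if best is None or e<best[0]: best=(e,d["mask"],d["score"])
    return best
Z=.021
SOL={"rack":[box(.082,.310,0,.026)],"board":[box(.094,.470,0,.018)],
"bushing":[disc(.054,Z),disc(.054,Z+.01),disc(.038,Z+.075)],"pinion":[],"hexnut":[np.vstack([disc(.0462,Z,6,np.pi/6),disc(.0462,Z+.068,6,np.pi/6)])],
"piston":[np.vstack([disc(.054,Z),disc(.054,Z+.064)])]}
SOL["bushing"]=[np.vstack([disc(.054,Z),disc(.054,Z+.01)]),np.vstack([disc(.038,Z),disc(.038,Z+.075)])]
SOL["pinion"]=[np.vstack([disc(.050,Z),disc(.050,Z+.034)]),np.vstack([disc(.026,Z),disc(.026,Z+.09)])]
E
python3 - <<'E'
from h import *
F={n:env.grab_frame(n) for n in("top","scene")}
G={"rack":[.636,.06,-.1],"board":[.475,.04,.05],"bushing":[.487,-.075,.05],"pinion":[.48,.08,.05],"hexnut":[.464,.16,.05],"piston":[.485,.005,.05]}
vis=F["top"]["image"].copy(); vs=F["scene"]["image"].copy()
for t,q0 in G.items():
    M={n:mask(F[n],t,q0,.02 if t in("rack","board") else .07) for n in F}
    y=t in("rack","board","hexnut"); out=[]
    for use in(("top",),("scene",),("top","scene")):
        if any(M[n] is None for n in use): print(t,use,"none"); continue
        q,c=fit([(F[n],M[n][1]) for n in use],SOL[t],q0,y); print(t,use,q.round(4),round(c,3),[round(M[n][0]) for n in use])
        if use==("top",) or (t=="bushing"): best=q
    for im,n in((vis,"top"),(vs,"scene")):
        for g in SOL[t]: cv2.polylines(im,[cv2.convexHull(proj(F[n],place(g,best)).round().astype(np.int32))],1,(0,255,0),1)
a=cv2.resize(vis[100:250,190:430],None,fx=3.3,fy=3.3)[:300]; a=cv2.resize(vis[100:245,195:425],(800,504))
cv2.imwrite("pics/a.png",a); cv2.imwrite("pics/b.png",cv2.resize(vs[110:280,205:455],(800,544)))
E
```

```text
rack ('top',) [ 0.6364  0.0687 -0.1228] 0.027 [4]
rack ('scene',) [ 0.634   0.0701 -0.1169] 0.048 [6]
rack ('top', 'scene') [ 0.6361  0.0691 -0.1221] 0.089 [4, 6]
board ('top',) [0.4775 0.0492 0.062 ] 2.279 [5]
board ('scene',) [0.4751 0.0522 0.0597] 1.748 [29]
board ('top', 'scene') [0.4765 0.0509 0.0584] 4.05 [5, 29]
bushing ('top',) [ 0.4874 -0.0693  0.05  ] 0.082 [4]
bushing ('scene',) [ 0.4798 -0.063   0.05  ] 0.202 [4]
bushing ('top', 'scene') [ 0.4872 -0.069   0.05  ] 0.305 [4, 4]
pinion ('top',) [0.4779 0.0862 0.05  ] 0.079 [3]
pinion ('scene',) [0.4679 0.096  0.05  ] 0.172 [2]
pinion ('top', 'scene') [0.4778 0.0859 0.05  ] 0.284 [3, 2]
hexnut ('top',) [0.4684 0.1678 0.0585] 0.052 [3]
hexnut ('scene',) [ 0.4647  0.1695 -0.0146] 0.081 [5]
hexnut ('top', 'scene') [0.4675 0.1675 0.0061] 0.17 [3, 5]
piston ('top',) [0.4827 0.01   0.05  ] 0.088 [2]
piston ('scene',) [0.4739 0.0156 0.05  ] 0.156 [3]
piston ('top', 'scene') [0.4821 0.0104 0.05  ] 0.289 [2, 3]
```

View pics/a.png

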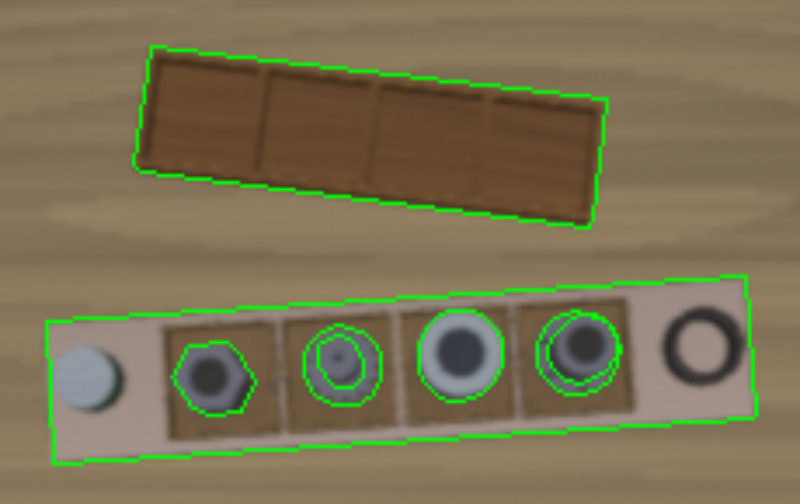

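View pics/b.png

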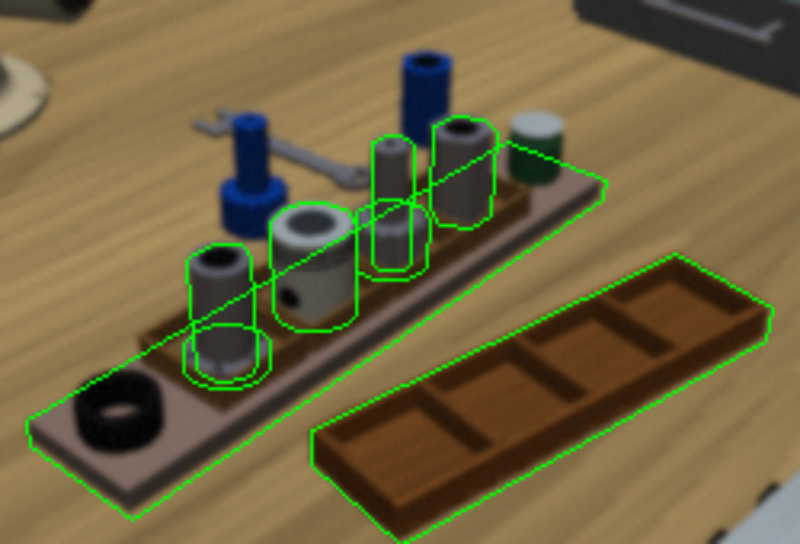

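The green outlines match the picture. In crop a, the hexnut is at (213,380), pinion (342,365), piston (460,355) and bushing (577,352), all grey and in trays; the rack and board outlines fit to about 2 mm. Crop b agrees, and the blue look-alikes (250,180) and (425,100) are off the board. The first pick is the hexnut, into the right-hand end cell.

```bash
cat >>h.py <<'E'
RK=np.array([.6361,.0691,-.122])
def st(): s=env.read_state(); return round(s["clock"],1),s["position"].round(4),s["force"].round(1),round(s["opening"],3),round(s["finger_force"],1)
def transfer(xy,yaw,ztcp,celly,width,pick_deg=None,off=90):
    o=[180,0,np.degrees(yaw)+off]; o2=[180,0,np.degrees(RK[2])+off]
    cell=place(np.array([[0,celly,0]]),RK)[0,:2]
    env.goto([*xy,.20],o); env.gripper_to(1.0)
    env.move_straight([*xy,ztcp+.03],rate=.2)
    if env.move_straight([*xy,ztcp],rate=.06,force_limit=8): print("contact on descent!",st()); return False
    env.gripper_to(0.0,35); print("grip",st())
    if abs(env.read_state()["opening"]*.087-width)>.006: print("bad width"); return False
    env.move_straight([*xy,ztcp+.02],rate=.06); env.move_straight([*xy,ztcp+.125],rate=.2)
    print("lift",st())
    if env.read_state()["opening"]*.087<width-.006: return False
    env.goto([*cell,ztcp+.125],o2)
    d=ztcp-.021+.006          # TCP height with the part on the cell floor
    env.move_straight([*cell,d+.03],rate=.2); env.move_straight([*cell,d+.006],rate=.06); env.dwell(.3)
    hit=env.move_straight([*cell,d-.004],rate=.015,force_limit=4); print("down",hit,"d",round(d,4),st())
    o=env.read_state()["opening"]; env.gripper_to(min(1,o+.12)); env.gripper_to(1.0); env.dwell(.2)
    p=env.read_state()["position"]
    env.move_straight([p[0],p[1],p[2]+.05],rate=.08); env.move_straight([p[0],p[1],.2],rate=.25); print("done",st())
    return True
E
python3 - <<'E'
from h import *
for off in(90,-90):
    for p,y in(([.468,.168,.2],.05),([.487,-.07,.046],.06),([.62,-.04,.03],-.122),([.65,.18,.03],-.122)):
        j=env.inverse_kinematics(p,[180,0,np.degrees(y)+off]); print(off,None if j is None else np.round(j))
E
```

```text
90 [ 38.  11. -19.   0. -60. 144.]
90 [ 11.  22. -31.   0. -38. 173.]
90 [ 11.  33. -13.   0. -45. 162.]
90 [ 29.  37.  -4.   0. -49. 144.]
-90 [ 38.  11. -19.   0. -60. -36.]
-90 [ 11.  22. -31.   0. -38.  -7.]
-90 [ 11.  33. -13.   0. -45. -18.]
-90 [ 29.  37.  -4.   0. -49. -36.]
```

```bash
python3 - <<'E'
from h import *
print(transfer((.4680,.1677),.045,.047,-.114,.040,off=-90))
f=env.grab_frame("scene"); cv2.imwrite("pics/c.png",f["image"][90:300,190:510])
E
```

```text
grip (6.9, array([0.4671, 0.1673, 0.0469]), array([-4. ,  0.2,  3.2]), 0.456, 35.0)
lift (8.0, array([0.4668, 0.1671, 0.1706]), array([-0.8, -0.3, -5.1]), 0.455, 35.0)
down True d 0.032 (11.1, array([ 0.6223, -0.044 ,  0.0319]), array([-0.4,  0.4,  4.9]), 0.458, 35.0)
done (14.1, array([ 0.6197, -0.044 ,  0.1995]), array([ 0.9,  0.2, -0.3]), 0.994, 0.0)
True
```

View pics/c.png

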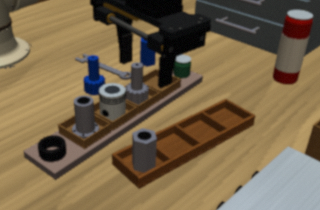

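The hexnut stands upright in the right-hand end cell (145,150), and the fingers are clear above it. Next is the pinion, then the piston.

```bash
python3 - <<'E'
from h import *
ok=transfer((.4775,.0862),.06,.062,-.038,.026,off=-90)
print(ok)
if ok: print(transfer((.4824,.0103),.06,.047,.038,.054,off=-90))
f=env.grab_frame("scene"); cv2.imwrite("pics/d.png",f["image"][90:300,190:510])
E
```

```text
grip (17.5, array([0.4772, 0.0861, 0.0619]), array([-1.4, -0.4,  0.8]), 0.29, 35.0)
lift (18.7, array([0.4762, 0.0859, 0.1856]), array([-0.7, -1. , -3.9]), 0.292, 35.0)
down True d 0.047 (21.4, array([0.6315, 0.0314, 0.0469]), array([-0.6,  0.6,  5.9]), 0.292, 35.0)
done (24.6, array([0.6293, 0.0312, 0.1997]), array([-0.4, -1.1, -1.1]), 1.001, 0.0)
True
grip (27.5, array([0.482 , 0.0102, 0.0471]), array([-2.2,  0.6,  2.1]), 0.602, 35.0)
lift (28.7, array([0.4812, 0.0101, 0.1707]), array([-1.2, -0.7, -3.3]), 0.6, 35.0)
down True d 0.032 (31.5, array([0.6408, 0.1068, 0.0321]), array([-0.8,  0.7,  4.3]), 0.601, 35.0)
done (34.4, array([0.6388, 0.1064, 0.1995]), array([ 1. ,  0.2, -0.1]), 1.002, 0.0)
True
```

View pics/d.png

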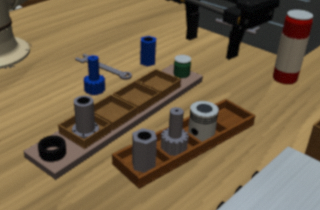

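The hexnut (145,150), pinion (175,132) and piston (204,122) stand upright in consecutive cells. The bushing is the last one.

```bash
python3 - <<'E'
from h import *
print(transfer((.4872,-.0690),.06,.047,.114,.038,off=-90))
env.goto([.45,-.25,.30],[180,0,-90]); env.dwell(.5)
a=env.grab_frame("scene")["image"][90:300,190:510]; b=env.grab_frame("top")["image"][90:300,160:480]
cv2.imwrite("pics/e.png",cv2.resize(np.vstack([a,b]),None,fx=1.4,fy=1.4)); print(st())
E
```

```text
grip (37.8, array([ 0.4863, -0.0691,  0.0469]), array([-2.4, -0.5,  3.2]), 0.426, 35.0)
lift (39.0, array([ 0.486 , -0.0689,  0.1707]), array([-1.1,  1.2, -3.8]), 0.422, 35.0)
down True d 0.032 (42.2, array([0.65  , 0.1823, 0.0319]), array([-0.3,  0.3,  5.4]), 0.425, 35.0)
done (45.2, array([0.6479, 0.1817, 0.1995]), array([-1.2,  0.1, -0.4]), 1.003, 0.0)
True
(47.6, array([ 0.45, -0.25,  0.3 ]), array([-0.2, -0.5, -0.3]), 0.999, 0.0)
```

View pics/e.png

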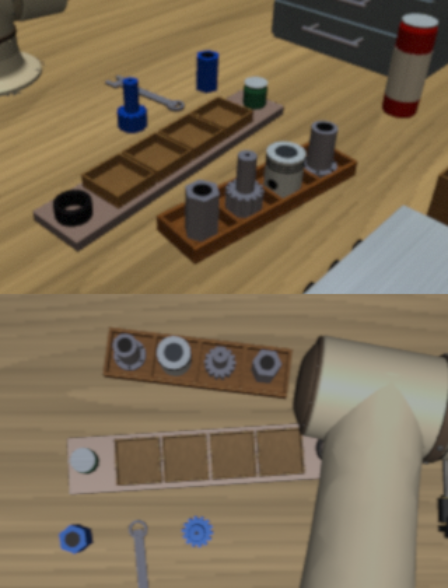

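All four parts stand upright in the rack. In the top view, left to right: bushing (128,350), piston (173,353), pinion (220,362), hexnut (266,365). That is the reverse of the board order, and the robot is clear of everything.

```bash
python3 -c "
from workcell import env
print(env.close_job())"
```

```text
the job is handed in; nothing more can be done
None
```

The job is handed in: all four parts stand upright in the rack in reverse order (left to right: bushing, piston, pinion, hexnut), each set down gently, finished at about 48 s of the 118 s allowed.

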